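Interleave, stack and hold the keeper at the third click

ROBOT

A 7-joint arm with a two-finger parallel gripper is mounted at the origin on the work surface. World frame = base frame: x ahead of the robot, y to its left, z up, the work surface at z = 0. Lengths are in mm, angles in rad, forces in N, time in s.
With the tool pointing down it reaches from about 400 to 850 mm from the base axis. Payload 4.4 kg.
Tool frame: the origin (TCP) lies midway between the tips of the shut fingers; the grasp point (between the pads) lies 19 mm behind it; z points along the fingers, y is the line along which they close (so a half turn about z gives the same grasp; the last joint's range is limited). The gripper opens to 94 mm and grips with 3 to 60 N. Pads are 16 mm wide; open, the fingers measure 119 mm over their backs; the gripper's body (75 mm by 177 mm) begins 78 mm behind the grasp point.
Start: joints at [-1.365, 0.628, 0.038, 1.517, -0.027, 0.996, -0.02], TCP at [174.477, 626.16, 205.478] pointing down, gripper open.
Joint ranges: [-3.06, 3.06], [-0.37, 2.12], [-1.25, 1.32], [0.18, 2.47], [-1.1, 4.24], [0.23, 1.98], [-2.94, 2.94]. Speed limits (rad/s): [2.57, 2.57, 3.14, 3.14, 3.14, 3.14, 3.14].

INTERFACE

Orientations are given as a 3x3 rotation matrix whose columns are the frame's x, y, z axes.
In Python, from cell import r gives the robot as it stands.
- The arm moves only by the shell command python3 -m pendant 'ROWS'. ROWS is JSON, a list of rows, each a list of 3 entries, a list of its own where there are three numbers: the opening, from 0 (shut) to 1 (fully open), then the shift along the world's x, y, z in m, then the turn about the world's z in rad. In form: [[jaw, [dx, dy, dz], turn], ...]. A call has 1 to 10 rows; each row shifts and turns the commanded pose from where the row before left it; what a row does not reach is not made up. A row lasts 1/12 s, in which the tool goes at most 41.7 mm and 7.16 degrees, less where a joint would pass 70% of its speed; a pose out of reach is approached as far as the arm can. A call with a gripper value outside its range is refused whole. The fingers move at their own pace and stop on an object; the grip force is fixed at half the most. Time passes only in rows, so rows that do not move let the fingers close. It gives the time, the measured TCP pose, the force, the opening and the grip force at its end, in the units of the state.
- r.read_state(): the state, without advancing time (a new reading comes with each control period).
- r.grab_frame(name): name is "side" or "top"; returns the picture (384x512x3 uint8, red, green, blue); there is no depth.
- r.camera_info(name): a dict with "camera_matrix" (3x3 intrinsics, pixels), "k1" (the pictures are not rectified: a ray, as slopes to the right and down, at radius r is drawn at 1 + k1 r^2 times it, then the intrinsics apply), "rvec" (rotation vector, rad) and "tvec" (3), from world to camera coordinates, as OpenCV has them. Camera axes: x right, y down, z forward; pixel columns grow to the right and rows downward; lengths in mm; the calibration is good to about 2 mm. A picture is of the moment at which its call begins. camera_info takes no time and is no camera call.
- r.hand_in(): hands the job in; it is judged then, once.
Trained networks look in the newest picture that a camera, given by its name, has taken for a name from the list of things; names that differ only in an ending like _2 or _b are one class to them, and where a whole thing is asked for, a point or a joint stands for the part that bears it (a point fixed in the world has none). Each returns a list of dicts, best first, with "p" (0 to 1); they miss things now and then, are a little off and sometimes report something else, mostly with a low value. They report only what shows in the picture. A call takes as long as a camera call. They do not tell look-alikes from the thing itself.
- r.search_frame(name, camera): "position" ([x, y, z] in mm, in the coordinates of the camera as it stood for that picture, good to about 4 mm: the middle of the surface that is visible of it).
- r.regions_of(name, camera): "region" (384x512 bool, what is visible of it).
- r.landmark_of(name, camera): "position" ([x, y, z] in mm, in the coordinates of the camera as it stood for that picture, good to about 4 mm: a listed point, or the origin of a listed thing).
The state is a dict: "t": time; "joint_positions": joint angles; "qd": joint speeds; "tau": joint torques, N m; "tcp_pos": TCP position; "eef_rot": TCP orientation; "force": force on the tool from outside, world axes, zero at the start; "torque": the same for the moment, N m; "gripper_width": finger opening in mm; "finger_force": force on a finger pad.
Only numpy, scipy, OpenCV 4.12 (cv2) and the standard library are available. Lean on these libraries where they do the work, as an engineer would, in place of code of your own. Each camera call takes 0.05 s, during which the arm holds its last target. There are 200 camera calls.

TASK

Set the fibreboard separator down squarely on the metal plate that lies on the fixture's saddle, then set the second metal plate down squarely on the separator; lay them, do not drop them. Then grip the fixture's sprung keeper knob and turn it clockwise from home, counting the clicks, to the third stop, where its arm lies straight over the stack, without running on towards the fourth. It springs back if let go, so the program finishes with the gripper still holding the knob at the third stop; leave the tin, hammer and screwdriver alone.

Things in the scene. Friction and masses are not known exactly. Their poses are not given: they have to be found in the camera images.
- seat (a point): Centre of the top face of the fixture's dark steel saddle bar (110 mm long in x, 40 mm wide, top 26 mm above the bench). x runs along the saddle towards the knob, z up. The stack is centred here, long sides along x; plates and separator overhang the bar on both long sides, so fingers can pass beside it.
- fixture: The bolted-down fixture: grey base plate 290 x 90 mm, 8 mm thick, carrying the saddle and the knob post (index ring 64 mm across, top 52 mm up). Origin on the bench right below the seat, same axes as the seat; the knob's vertical axis is at x = +130 mm, y = 0.
- lower_plate_center (a point): Centre (half-way up) of the loose aluminium plate already on the saddle: 120 mm (x) x 54 mm (y) x 10 mm thick (z), 175 g or so, two dark 14 mm round holes near its ends.
- separator_center (a point): Centre of the loose brown fibreboard separator: plain flat sheet, 130 mm (x) x 64 mm (y) x 6 mm thick (z), about 50 g, no holes. It starts flat on one of two dark wooden rests (100 x 40 mm, 24 mm high, narrower than the sheet so that fingers can pass beside it). Once laid its centre is 13 mm above the seat.
- upper_plate_center (a point): Centre of the second loose aluminium plate, same as the lower one: 120 mm (x) x 54 mm (y) x 10 mm thick (z), with two dark holes; starts flat on the other wooden rest. Once laid its centre is 21 mm above the seat; the separator below stands out 5 mm beyond it on every side.
- knob_grip (a point): Point on the knob's vertical axis at the height to grip, 86 mm above the bench. The black grip bar is 46 mm long (x of this point) and 14 mm thick (y); its top is 12 mm above this point, 17 mm of it is free below, above a black 38 mm disc. Grip it across its thickness from above and turn about the vertical.
- knob (a joint): Knob angle, rad: 0 at home (end stop), growing clockwise seen from above, to 2.09 at the far end. Clicks every 24 degrees (0.419 rad); third stop at 1.257. A spring (0.12 N m at home, 0.16 at third stop) always drives it home; the resistance swings by +-0.10 N m at each click, dropping before a stop and rising after it, and no stop holds by itself.
- knob_tip (a point): Far end of the knob's keeper arm, on its centre line, 56 mm above the bench, x along the arm and the grip bar. The flat steel arm, 18 mm wide, reaches 106 mm from the axis, underside 57 mm above the bench, 5 mm over a finished stack (56 mm: a thicker round tip); at the third stop it points along the saddle.
- grease_tin: Bystander: closed tin, 72 mm across, 75 mm high, standing on the bench beyond the rests. Leave alone.
- hammer: Bystander: hammer lying on the bench beyond the fixture. Leave alone.
- screwdriver: Bystander: screwdriver lying on the bench at the near left. Leave alone.
Things that resemble listed ones, but are neither listed nor needed, are in the scene too. Of the things shaped like the part that bears separator_center, the cardboard one is meant.

How it is judged (in metres and radians):
On the way, in this order (a step that is already met when the one before it is completed fails the run):
1. the separator lies squarely on the lower plate, released, knob still at home (horizontal distance between each of lower_plate_center, separator_center and seat below 0.012 m and angle between the x axis of each of lower_plate_center, separator_center and the x axis of seat, either way round below 0.15 rad and z of lower_plate_center in the frame of seat between 0.002 and 0.008 m and angle between each of lower_plate_center, separator_center's own z axis and vertical below 0.05 rad and z of separator_center in the frame of seat between 0.01 and 0.016 m and contact force between the fingers and separator below 0.1 N and value of joint knob below 0.2 rad), for 0.2 s.
2. the second plate lies squarely on the separator, released, knob still at home (horizontal distance between each of lower_plate_center, separator_center, upper_plate_center and seat below 0.012 m and angle between the x axis of each of lower_plate_center, separator_center, upper_plate_center and the x axis of seat, either way round below 0.15 rad and z of lower_plate_center in the frame of seat between 0.002 and 0.008 m and angle between each of lower_plate_center, separator_center, upper_plate_center's own z axis and vertical below 0.05 rad and z of separator_center in the frame of seat between 0.01 and 0.016 m and z of upper_plate_center in the frame of seat between 0.018 and 0.024 m and contact force between the fingers and upper_plate below 0.1 N and value of joint knob below 0.2 rad), for 0.2 s.
3. the knob is turned by the gripper to the third stop (value of joint knob between 1.1266 and 1.3866 rad and contact force between the fingers and knob above 2 N and distance between the grasp point and knob_grip below 0.03 m), for 0.3 s.
At the end, for the whole second after the job is handed in: Lower plate, separator and upper plate lie flat in that order on the saddle, each centred within 12 mm and square within 0.15 rad, released; the knob is still, within 0.13 rad of the third stop (1.257), gripped with over 2 N, grasp point within 30 mm of knob_grip (all of step 3 and horizontal distance between each of lower_plate_center, separator_center, upper_plate_center and seat below 0.012 m and angle between the x axis of each of lower_plate_center, separator_center, upper_plate_center and the x axis of seat, either way round below 0.15 rad and z of lower_plate_center in the frame of seat between 0.002 and 0.008 m and angle between each of lower_plate_center, separator_center, upper_plate_center's own z axis and vertical below 0.05 rad and z of separator_center in the frame of seat between 0.01 and 0.016 m and z of upper_plate_center in the frame of seat between 0.018 and 0.024 m and contact force between the fingers and separator below 0.1 N and contact force between the fingers and upper_plate below 0.1 N and velocity of joint knob between -0.15 and 0.15 rad/s and linear speed of upper_plate below 0.02 m/s); the arm keeps its last pose, push and grip.
It fails at once if the tin, hammer or screwdriver is moved more than 20 mm (distance of any of grease_tin, hammer, screwdriver from where it was at the start of the episode above 0.02 m).
It fails at once if the knob runs past the third stop, well towards the fourth (over 1.5 rad) (value of joint knob above 1.5 rad).
It fails at once if the separator is dropped (moves faster than 0.6 m/s out of the gripper) (contact force between the fingers and separator below 0.1 N and linear speed of separator above 0.6 m/s).
It fails at once if the upper plate is dropped (moves faster than 0.6 m/s out of the gripper) (contact force between the fingers and upper_plate below 0.1 N and linear speed of upper_plate above 0.6 m/s).
It also fails if it takes over 72 s, if anything falls off the work surface, if the arm or the gripper's body presses on something with over 40 N, if the wrist force passes 120 N, or if a joint passes its speed limit or range.

## Working session

There is one attempt and no reset: what is moved stays moved. The work goes in short steps, Python scripts to look and compute and a shell command to move; the robot and the scene stay as the last step left them, time stands still between calls to the robot, and variables do not carry over. Pictures are saved under pics/ and viewed, at most 10 in all, crops included, and the job is handed in when it is done.

```bash
mkdir -p pics; ls
cat > h.py <<'E'
import numpy as np,cv2
from cell import r
def cam(n):
    c=r.camera_info(n);R=cv2.Rodrigues(np.array(c["rvec"],float))[0];return np.array(c["camera_matrix"],float),float(c["k1"]),R,np.array(c["tvec"],float).ravel()
def w(n,p):
    K,k,R,t=cam(n);return R.T@(np.array(p)-t)
def D(k): return np.array([k,0,0,0,0.])
def ray(n,uv):
    K,k,R,t=cam(n);q=cv2.undistortPoints(np.array(uv,float).reshape(-1,1,2),K,D(k)).reshape(-1,2)
    return -R.T@t,np.c_[q,np.ones(len(q))]@R
def onz(n,uv,z):
    o,d=ray(n,uv);return o+d*((z-o[2])/d[:,2])[:,None]
def proj(n,P):
    K,k,R,t=cam(n);return cv2.projectPoints(np.array(P,float).reshape(-1,3),R,t,K,D(k))[0].reshape(-1,2)
def save(n,f):
    im=r.grab_frame(n);cv2.imwrite(f"pics/{f}.png",im[:,:,::-1]);return im
def tri(a,b):
    (o1,d1),(o2,d2)=ray("top",a),ray("side",b);d1=d1[0];d2=d2[0]
    s=np.linalg.lstsq(np.c_[d1,-d2],o2-o1,rcond=None)[0];p,q=o1+s[0]*d1,o2+s[1]*d2
    return (p+q)/2,np.linalg.norm(p-q)
E
python3 - <<'E'
from h import *
np.set_printoptions(precision=1,suppress=True)
for c in("top","side"):
    save(c,c+"0");K,k,R,t=cam(c);print(c,-R.T@t,R[2],k)
    for n in["seat","fixture","lower_plate_center","separator_center","upper_plate_center","knob_grip","knob_tip","grease_tin","hammer","screwdriver"]:
        print(n,[(round(d["p"],2),w(c,d["position"])) for d in r.landmark_of(n,c)])
print(r.read_state())
E
```

```text
pics
top [ 372.1  -45.1 1360.5] [ 0.1 -0.  -1. ] -0.1598997545089831
seat [(0.66, array([568.1, 100.6,  32.3])), (0.56, array([563.1, 103.6,  26.4]))]
fixture [(0.98, array([562.9, 103.2,  -5.4]))]
lower_plate_center [(0.64, array([566.9, 103.7,  30.8]))]
separator_center [(0.97, array([324.9, -95.6,   0. ])), (0.89, array([ 431.5, -458.1,    2.2])), (0.79, array([ 532.8, -327.6,   25.6])), (0.66, array([ 339.1, -288.1,    4.9])), (0.31, array([561.2, 105.9,  27.7]))]
upper_plate_center [(0.62, array([ 501.1, -141.4,   29.7]))]
knob_grip [(0.9, array([512.6, 214.7,  88. ]))]
knob_tip [(0.76, array([622.7, 232.7,  58.7]))]
grease_tin [(0.89, array([ 736.9, -331.1,    2.2]))]
hammer [(0.72, array([768.3, -11.4,   1.2]))]
screwdriver [(0.62, array([271.9, 325.4,   4.2]))]
side [  -90.6 -1108.9   871.4] [ 0.4  0.7 -0.5] -0.023448379495698776
seat [(0.67, array([563.1, 100.8,  23.4]))]
fixture [(0.67, array([558.1, 100.6,   1.3]))]
lower_plate_center [(0.86, array([561.4, 103.8,  30.3])), (0.62, array([768.7,  -7.3,   0.6]))]
separator_center [(0.95, array([332.2, -97.3,   7.2])), (0.87, 
[... 217 characters left out ...]
86.6]))]
knob_tip [(0.5, array([616.9, 228.3,  55. ]))]
grease_tin [(0.92, array([ 730.7, -330.6,   -1.8]))]
hammer [(0.84, array([768.7, -11.8,  -0.5]))]
screwdriver [(0.62, array([558.7, 102.2,  30.2])), (0.5, array([271.5, 325.4,   4.2]))]
{'t': 1.1, 'joint_positions': array([-1.4,  0.6,  0. ,  1.5, -0. ,  1. , -0. ]), 'qd': array([ 0., -0.,  0.,  0.,  0., -0., -0.]), 'tau': array([ -0. , -55. ,   1.1, -18.7,  -0.1,   0. ,   0. ]), 'tcp_pos': array([174.5, 626.1, 205.5]), 'eef_rot': array([[-1. ,  0.3, -0. ],
       [ 0.3,  1. , -0. ],
       [ 0. , -0. , -1. ]]), 'force': array([-0.3, -0.2,  0.1]), 'torque': array([-0., -0.,  0.]), 'finger_force': 0.0, 'gripper_width': 93.93204501431215}
```

View pics/top0.png

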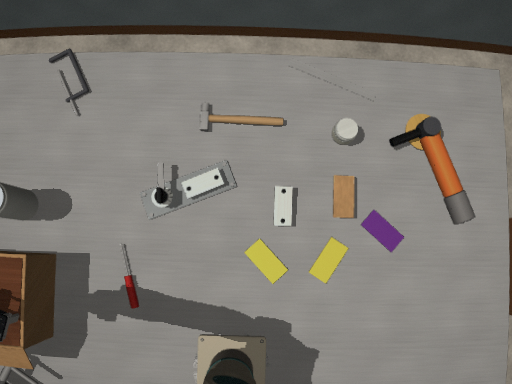

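View pics/side0.png

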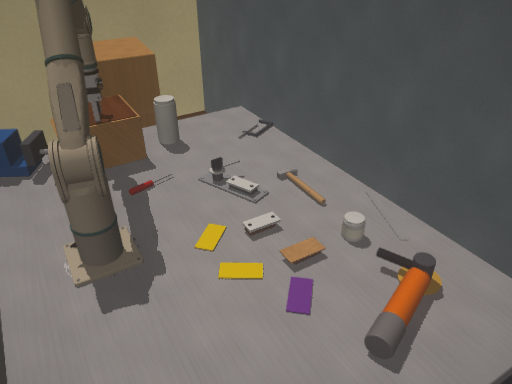

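Run:
```python
from h import *
np.set_printoptions(precision=2,suppress=True)
for n,z,tgt in[("separator_center",30,(532,-328)),("upper_plate_center",34,(501,-142)),("lower_plate_center",36,(563,102)),("fixture",8,(540,160)),("knob_grip",98,(512,216))]:
    cen={}
    for c in("top","side"):
        best=min(r.regions_of(n,c),key=lambda d:np.linalg.norm(onz(c,[np.argwhere(d["region"])[:,::-1].mean(0)],z)[0,:2]-tgt))
        px=np.argwhere(best["region"])[:,::-1].astype(float);cen[c]=px.mean(0)
        P=onz(c,px,z)[:,:2].astype(np.float32);rc=cv2.minAreaRect(P)
        b=cv2.boxPoints(rc);e=b[1]-b[0],b[2]-b[1];L=max(e,key=np.linalg.norm)
        print(n,c,round(best["p"],2),"ctr",rc[0],"mean",P.mean(0),"size",rc[1],"axis deg",np.degrees(np.arctan2(L[1],L[0]))%180)
    print("  tri",tri(cen["top"],cen["side"]))
```

```text
separator_center top 0.95 ctr (531.519775390625, -328.6752624511719) mean [ 531.2 -328.3] size (63.91708755493164, 131.59417724609375) axis deg 178.22289
separator_center side 0.69 ctr (529.9364013671875, -331.5290832519531) mean [ 528.98 -332.07] size (71.16572570800781, 131.29925537109375) axis deg 178.18822
  tri (array([ 531.38, -328.94,   26.34]), np.float64(0.3090061796569399))
upper_plate_center top 0.69 ctr (497.33404541015625, -142.14126586914062) mean [ 496.64 -142.72] size (115.549560546875, 51.51399612426758) axis deg 1.0210973
upper_plate_center side 0.92 ctr (495.21435546875, -149.2661590576172) mean [ 494.62 -149.56] size (62.983516693115234, 124.02564239501953) axis deg 179.92155
  tri (array([ 497.53, -143.34,   28.55]), np.float64(1.0235298985634418))
lower_plate_center top 0.78 ctr (559.8229370117188, 102.26876068115234) mean [560.09 102.13] size (58.49494934082031, 120.20714569091797) axis deg 114.12485
lower_plate_center side 0.64 ctr (554.7560424804688, 94.91207885742188) mean [555.03  94.57] size (62.660621643066406, 124.44435119628906) axis deg 113.816376
  tri (array([560.46, 103.05,  29.7 ]), np.float64(1.0861891072570047))
fixture top 0.87 ctr (573.6605224609375, 163.7660369873047) mean [538.72 172.09] size (160.4163818359375, 290.34283447265625) axis deg 112.27297
fixture side 0.67 ctr (545.7861938476562, 188.00799560546875) mean [542.72 176.46] size (385.5645446777344, 209.1642303466797) axis deg 84.60881
  tri (array([540.22, 170.98,   8.86]), np.float64(3.7893033629251183))
knob_grip top 0.54 ctr (549.7247924804688, 215.32815551757812) mean [538.03 216.28] size (120.1155014038086, 40.83182144165039) axis deg 3.022967Traceback (most recent call last):
  File "<stdin>", line 6, in <module>
ValueError: min() iterable argument is empty
```

```bash
python3 -m pendant '[[1,[0.022,-0.034,0],0],[1,[0.022,-0.034,0],0],[1,[0.022,-0.034,0],0],[1,[0.022,-0.034,0],0],[1,[0.022,-0.034,0],0],[1,[0.022,-0.034,0],0],[1,[0.022,-0.034,0],0]]'
python3 -m pendant '[[1,[0.022,-0.034,0],0],[1,[0.022,-0.034,0],0],[1,[0.022,-0.034,0],0],[1,[0.022,-0.034,0],0],[1,[0.022,-0.034,0],0],[1,[0.022,-0.034,0],0],[1,[0.022,-0.034,0],0]]'
python3 -m pendant '[[1,[0.004,-0.04,0],0.03],[1,[0.004,-0.04,0],0.03],[1,[0.004,-0.04,0],0.03],[1,[0.004,-0.04,0],0.03],[1,[0.004,-0.04,0],0.03],[1,[0.004,-0.04,0],0.03],[1,[0.004,-0.04,0],0.03],[1,[0.004,-0.04,0],0.03],[1,[0.004,-0.04,0],0.02]]'
cat > s.py <<'E'
from h import *
s=r.read_state();R=s["eef_rot"]
print("t",round(s["t"],2),"tcp",s["tcp_pos"].round(1),"yang",np.degrees(np.arctan2(R[1,1],R[0,1])).round(2),"tilt",R[:,2].round(3),"j",s["joint_positions"].round(2),"F",s["force"].round(1),"T",s["torque"].round(2),"w",round(s["gripper_width"],1),"ff",round(s["finger_force"],1))
E
python3 s.py
```

```text
t: 2.18
tcp_pos: [329.3, 386.5, 205.7]
eef_rot: [[-0.963, 0.268, 0.0], [0.268, 0.963, 0.0], [-0.0, 0.001, -1.0]]
force: [-0.1, 0.5, 0.0]
gripper_width: 94.0
finger_force: 0.0
t: 2.77
tcp_pos: [483.4, 148.4, 205.8]
eef_rot: [[-0.963, 0.268, 0.001], [0.268, 0.963, 0.0], [-0.001, 0.001, -1.0]]
force: [0.5, 0.6, -0.3]
gripper_width: 93.9
finger_force: 0.0
t: 3.52
tcp_pos: [518.4, -211.9, 205.7]
eef_rot: [[-1.0, 0.01, 0.001], [0.01, 1.0, -0.0], [-0.001, -0.0, -1.0]]
force: [0.8, 0.4, -0.4]
gripper_width: 93.6
finger_force: 0.0
t 3.52 tcp [ 518.4 -211.9  205.7] yang 89.4 tilt [ 0.001 -0.    -1.   ] j [ 0.31  0.5   0.04  1.77 -0.03  0.87  1.92] F [ 0.8  0.4 -0.4] T [ 0.06 -0.02  0.06] w 93.6 ff 0.0
```

```bash
python3 -m pendant '[[1,[0.0043,-0.037,-0.015],-0.01],[1,[0.0043,-0.037,-0.015],-0.01],[1,[0.0043,-0.037,-0.015],0],[1,[0,-0.006,-0.02],0],[1,[0,0,-0.025],0],[1,[0,0,-0.025],0],[1,[0,0,-0.02],0],[1,[0,0,-0.015],0],[1,[0,0,0],0]]'; python3 s.py
python3 - <<'E'
from h import *
a=save("top","t1");b=save("side","s1")
u=proj("top",[531,-328,40])[0].astype(int);v=proj("side",[531,-328,40])[0].astype(int)
f=lambda m,c:cv2.resize(m[max(c[1]-60,0):c[1]+60,max(c[0]-65,0):c[0]+65],(400,380))
cv2.imwrite("pics/c1.png",np.hstack([f(a,u),f(b,v)])[:,:,::-1])
E
```

```text
t: 4.27
tcp_pos: [529.2, -325.6, 52.2]
eef_rot: [[-0.999, 0.032, -0.005], [0.032, 0.999, 0.003], [0.005, 0.003, -1.0]]
force: [-0.6, -0.5, 0.6]
gripper_width: 94.0
finger_force: 0.0
t 4.27 tcp [ 529.2 -325.6   52.2] yang 88.17 tilt [-0.005  0.003 -1.   ] j [ 0.49  0.78  0.03  1.72 -0.04  0.65  2.08] F [-0.6 -0.5  0.6] T [-0.01  0.03  0.02] w 94.0 ff 0.0
```

View pics/c1.png

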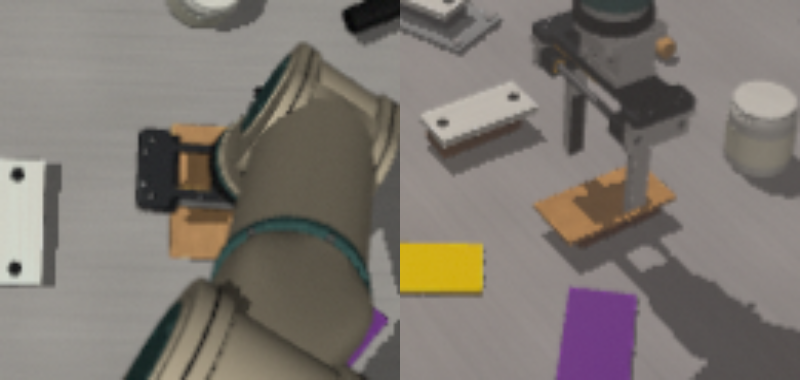

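The gripper straddles the separator (left crop about (195,190), right crop near (610,200)). I'll lower and close.

```bash
python3 -m pendant '[[1,[0.002,-0.003,-0.012],0],[1,[0,0,-0.012],0],[1,[0,0,-0.01],0],[1,[0,0,-0.01],0],[1,[0,0,0],0]]'; python3 -m pendant '[[0.5,[0,0,0],0],[0.5,[0,0,0],0],[0.5,[0,0,0],0],[0.5,[0,0,0],0],[0.5,[0,0,0],0],[0.5,[0,0,0],0]]' ; python3 s.py
```

```text
t: 4.78
tcp_pos: [531.8, -328.8, 9.0]
eef_rot: [[-0.999, 0.032, -0.003], [0.032, 0.999, 0.002], [0.004, 0.002, -1.0]]
force: [-1.0, 0.5, -0.3]
gripper_width: 93.9
finger_force: 0.0
t: 5.28
tcp_pos: [533.7, -329.9, 12.0]
eef_rot: [[-0.999, 0.032, 0.001], [0.032, 0.999, -0.0], [-0.001, -0.0, -1.0]]
force: [0.4, 0.7, 2.1]
gripper_width: 63.3
finger_force: 30.0
t 5.28 tcp [ 533.7 -329.9   12. ] yang 88.18 tilt [ 0.001 -0.    -1.   ] j [ 0.49  0.84  0.03  1.72 -0.04  0.58  2.09] F [0.4 0.7 2.1] T [ 0.13  0.02 -0.04] w 63.3 ff 30.0
```

```bash
python3 -m pendant '[[0.5,[0,0,0.01],0],[0.5,[0,0,0.02],0],[0.5,[0,0,0.03],0],[0.5,[0,0,0.03],0],[0.5,[0,0,0.03],0],[0.5,[0.0022,0.02,0.01],-0.06]]'; python3 -m pendant '[[0.5,[0.0022,0.036,0],-0.095],[0.5,[0.0022,0.036,0],-0.095],[0.5,[0.0022,0.036,0],-0.095],[0.5,[0.0022,0.036,0],-0.095],[0.5,[0.0022,0.036,0],-0.095],[0.5,[0.0022,0.036,0],-0.095],[0.5,[0.0022,0.036,0],-0.095],[0.5,[0.0022,0.036,0],-0.095],[0.5,[0.0022,0.036,0],-0.095],[0.5,[0.0022,0.036,0],-0.095]]'; python3 -m pendant '[[0.5,[0.0022,0.03,0],-0.095],[0.5,[0.0022,0.02,0],-0.013],[0.5,[0,0,0],0],[0.5,[0,0,0],0],[0.5,[0,0,0],0]]'; python3 s.py
cat > m.py <<'E'
import sys
from h import *
np.set_printoptions(precision=1,suppress=True)
n,z,x,y=sys.argv[1],*map(float,sys.argv[2:5])
for c in("top","side"):
    save(c,sys.argv[5]+c)
    print(c,"lm",[(round(d["p"],2),w(c,d["position"])) for d in r.landmark_of(n,c)][:4])
    for d in r.regions_of(n,c):
        px=np.argwhere(d["region"])[:,::-1].astype(float);P=onz(c,px,z)[:,:2].astype(np.float32);rc=cv2.minAreaRect(P)
        if np.hypot(*(P.mean(0)-[x,y]))>60: continue
        b=cv2.boxPoints(rc);L=max((b[1]-b[0],b[2]-b[1]),key=np.linalg.norm)
        print("  reg",round(d["p"],2),"ctr",np.array(rc[0]),"size",np.array(rc[1]),"deg",np.degrees(np.arctan2(L[1],L[0]))%180)
E
python3 m.py separator_center 146 560 102 a
```

```text
t: 5.78
tcp_pos: [536.5, -316.3, 147.0]
eef_rot: [[-0.995, 0.098, 0.007], [0.098, 0.995, -0.008], [-0.007, -0.007, -1.0]]
force: [0.6, -1.2, 0.4]
gripper_width: 63.5
finger_force: 30.0
t: 6.62
tcp_pos: [557.5, 52.2, 142.3]
eef_rot: [[-0.501, 0.866, 0.001], [0.866, 0.501, 0.001], [0.0, 0.001, -1.0]]
force: [0.4, 0.0, -0.9]
gripper_width: 63.5
finger_force: 30.0
t: 7.03
tcp_pos: [561.9, 99.0, 141.9]
eef_rot: [[-0.408, 0.913, 0.0], [0.913, 0.408, -0.001], [-0.001, -0.0, -1.0]]
force: [0.6, -0.3, -0.8]
gripper_width: 63.4
finger_force: 30.0
t 7.03 tcp [561.9  99.  141.9] yang 24.09 tilt [ 0.    -0.001 -1.   ] j [-0.49  0.63  0.41  1.82 -0.34  0.77  0.53] F [ 0.6 -0.3 -0.8] T [-0.1   0.01 -0.04] w 63.4 ff 30.0
top lm [(0.87, array([328.5, -99.7,   2.7])), (0.83, array([561.7, 102.1, 154.2])), (0.62, array([ 339. , -288.4,    2. ])), (0.59, array([ 433.5, -458. ,    0.9]))]
  reg 0.7 ctr [564.8  97.2] size [ 65.5 121.4] deg 115.47474
side lm [(0.96, array([ 433.1, -457. ,    4.2])), (0.84, array([332.3, -94. ,   6.2])), (0.61, array([ 333.2, -288.3,    1.6])), (0.57, array([559.5,  99.8, 157.8]))]
  reg 0.53 ctr [570.3 118.2] size [ 74.9 135.7] deg 116.74714
```

```bash
python3 m.py separator_center 160 560 102 b
```

```text
top lm [(0.93, array([328.9, -96.2,   1.1])), (0.72, array([ 338.9, -289. ,    3.7])), (0.69, array([ 431. , -456. ,    0.1])), (0.6, array([560.7,  99.4, 153.8]))]
  reg 0.62 ctr [565.4  93. ] size [ 65.5 118.3] deg 113.935776
side lm [(0.93, array([ 431.9, -455.6,    4.6])), (0.8, array([331.7, -94.3,   8.8])), (0.67, array([563.9, 101.3, 159.6])), (0.62, array([ 331.8, -289.8,    3.6]))]
  reg 0.77 ctr [559.5  94.6] size [ 74.6 134.4] deg 112.606674
```

View pics/bside.png

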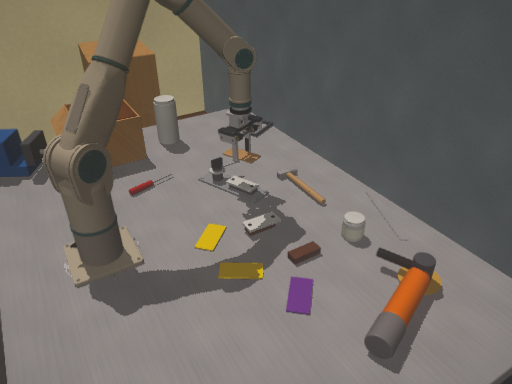

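```bash
python3 -m pendant '[[0.5,[0,0.002,-0.02],0],[0.5,[0,0,-0.03],0],[0.5,[0,0,-0.03],0],[0.5,[0,0,-0.02],0],[0.5,[0,0,-0.01],0],[0.5,[0,0,0],0],[0.5,[0,0,0],0],[0.5,[0,0,-0.003],0],[0.5,[0,0,0],0]]'; python3 s.py;python3 -m pendant '[[0.5,[0,0,-0.002],0],[0.5,[0,0,0],0],[0.5,[0,0,0],0]]';python3 s.py
```

```text
t: 8.38
tcp_pos: [562.9, 102.3, 29.5]
eef_rot: [[-0.409, 0.913, 0.002], [0.913, 0.409, 0.0], [-0.0, 0.002, -1.0]]
force: [-0.1, 0.0, 0.2]
gripper_width: 63.3
finger_force: 30.0
t 8.38 tcp [562.9 102.3  29.5] yang 24.12 tilt [ 0.002  0.    -1.   ] j [-0.42  0.79  0.31  1.88 -0.43  0.53  0.6 ] F [-0.1  0.   0.2] T [-0.1   0.06  0.03] w 63.3 ff 30.0
t: 8.63
tcp_pos: [562.2, 102.3, 26.9]
eef_rot: [[-0.409, 0.913, 0.001], [0.913, 0.409, 0.0], [-0.0, 0.001, -1.0]]
force: [0.5, 0.1, -0.2]
gripper_width: 63.8
finger_force: 30.0
t 8.63 tcp [562.2 102.3  26.9] yang 24.13 tilt [ 0.001  0.    -1.   ] j [-0.42  0.79  0.3   1.88 -0.44  0.53  0.6 ] F [ 0.5  0.1 -0.2] T [-0.03  0.05 -0.02] w 63.8 ff 30.0
```

```bash
python3 -m pendant '[[0.5,[0,0,-0.0015],0],[0.5,[0,0,0],0],[0.5,[0,0,0],0]]'|grep -E "tcp|force";python3 -m pendant '[[0.5,[0,0,-0.001],0],[0.5,[0,0,0],0],[0.5,[0,0,0],0]]'|grep -E "tcp|force";python3 -m pendant '[[0.5,[0,0,-0.001],0],[0.5,[0,0,0],0],[0.5,[0,0,0],0]]'|grep -E "tcp|force"
```

```text
tcp_pos: [561.9, 102.2, 24.9]
force: [-0.4, 0.1, -0.6]
finger_force: 30.0
tcp_pos: [562.1, 102.2, 24.0]
force: [-0.3, -0.3, 0.1]
finger_force: 30.0
tcp_pos: [562.1, 102.1, 23.9]
force: [-2.3, -0.3, 8.0]
finger_force: 30.0
```

```bash
python3 -m pendant '[[0.75,[0,0,0.0005],0],[0.85,[0,0,0],0],[0.98,[0,0,0],0],[0.98,[0,0,0],0],[0.98,[0,0,0],0],[0.98,[0,0,0],0]]'; python3 -m pendant '[[1,[0,0,0.01],0],[1,[0,0,0.03],0],[1,[0,0,0.04],0],[1,[0,-0.02,0.03],0],[1,[-0.005,-0.04,0.01],0.1],[1,[-0.005,-0.04,0],0.12],[1,[-0.005,-0.04,0],0.12],[1,[-0.01,-0.038,0],0.12],[1,[-0.01,-0.038,0],0.12]]'; python3 s.py; python3 m.py separator_center 42 561 102 c
python3 - <<'E'
from h import *
for c in("top","side"):
  for n in("lower_plate_center","seat","upper_plate_center"): print(c,n,[(round(d["p"],2),w(c,d["position"]).round(1)) for d in r.landmark_of(n,c)])
a,b=[cv2.imread(f"pics/c{c}.png") for c in("top","side")]
u=proj("top",[545,150,40])[0].astype(int);v=proj("side",[545,150,40])[0].astype(int)
f=lambda m,c:cv2.resize(m[max(c[1]-60,0):c[1]+60,max(c[0]-65,0):c[0]+65],(400,380))
cv2.imwrite("pics/cc.png",np.hstack([f(a,u),f(b,v)]))
E
```

```text
t: 9.88
tcp_pos: [561.9, 102.1, 23.3]
eef_rot: [[-0.409, 0.913, -0.0], [0.913, 0.409, -0.0], [0.0, -0.0, -1.0]]
force: [0.3, 0.7, -1.0]
gripper_width: 91.4
finger_force: 0.0
t: 10.63
tcp_pos: [526.6, -115.8, 144.5]
eef_rot: [[-0.845, 0.534, 0.001], [0.534, 0.845, -0.001], [-0.001, 0.0, -1.0]]
force: [0.3, 0.1, 0.0]
gripper_width: 94.1
finger_force: 0.0
t 10.63 tcp [ 526.6 -115.8  144.5] yang 57.7 tilt [ 0.001 -0.001 -1.   ] j [ 0.02  0.56  0.22  1.9  -0.18  0.7   1.35] F [0.3 0.1 0. ] T [-0.06  0.    0.05] w 94.1 ff 0.0
top lm [(0.97, array([563. , 104.8,  36.9])), (0.76, array([ 432.1, -456.3,    0.9])), (0.73, array([ 341.8, -286.5,    5.1]))]
  reg 0.77 ctr [560.3 103.3] size [ 66.4 133.3] deg 114.36323
side lm [(0.98, array([ 433.2, -456.4,    4. ])), (0.92, array([ 332.5, -292.3,    9.3])), (0.89, array([561.5, 104.2,  40.2])), (0.7, array([331.6, -96.1,   8.6]))]
  reg 0.54 ctr [556.7  97. ] size [ 77.4 133.9] deg 115.75125
top lower_plate_center []
top seat [(0.66, array([562.4, 106. ,  27.8]))]
top upper_plate_center []
side lower_plate_center [(0.39, array([559.7, 102.3,  31.9]))]
side seat [(0.78, array([562.2,  98.1,  24.8]))]
side upper_plate_center [(0.64, array([ 498.2, -143.3,   31.6])), (0.58, array([561.9, 102.8,  29.1]))]
```

View pics/cc.png

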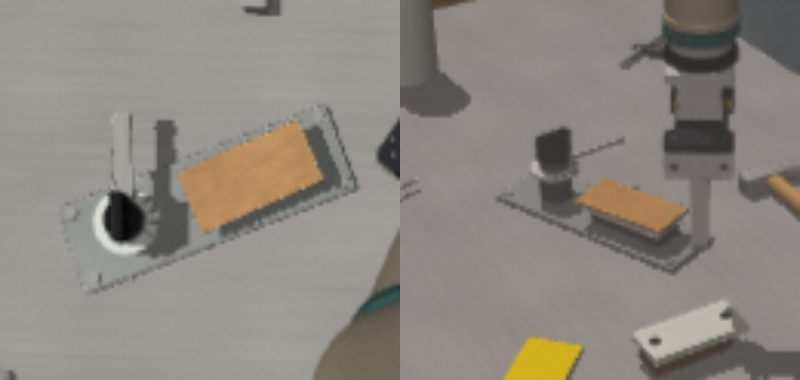

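The separator lies square on the stack: crop centre (252,177), parallel to the base plate. Next is the plate.

```bash
python3 -m pendant '[[1,[-0.01,-0.01,0],0.12],[1,[-0.01,-0.01,0],0.12],[1,[-0.009,-0.006,-0.01],0.12],[1,[0,0,-0.02],0.12],[1,[0,0,-0.03],0.09],[1,[0,0,-0.02],0],[1,[0,0,0],0],[1,[0,0,0],0]]'; python3 s.py; python3 m.py upper_plate_center 34 498 -142 d
```

```text
t: 11.9
tcp_pos: [497.4, -139.4, 62.9]
eef_rot: [[-1.0, -0.0, -0.002], [-0.0, 1.0, 0.001], [0.002, 0.001, -1.0]]
force: [0.4, -0.3, 0.2]
gripper_width: 93.8
finger_force: 0.0
t 11.9 tcp [ 497.4 -139.4   62.9] yang 90.01 tilt [-0.002  0.001 -1.   ] j [ 0.2   0.66  0.04  2.01 -0.05  0.48  1.84] F [ 0.4 -0.3  0.2] T [0.05 0.03 0.02] w 93.8 ff 0.0
top lm []
side lm [(0.89, array([ 497.4, -140.9,   26.3]))]
  reg 0.76 ctr [ 493.8 -150.2] size [ 65.5 125. ] deg 176.87192
```

```bash
python3 -m pendant '[[1,[0,-0.002,-0.02],0],[1,[0,0,-0.015],0],[1,[0,0,-0.01],0],[1,[0,0,-0.005],0],[1,[0,0,0],0],[1,[0,0,0],0]]'; python3 -m pendant '[[0.4,[0,0,0],0],[0.4,[0,0,0],0],[0.4,[0,0,0],0],[0.4,[0,0,0],0],[0.4,[0,0,0],0],[0.4,[0,0,0],0],[0.4,[0,0,0],0]]' ; python3 s.py
```

```text
t: 12.7
tcp_pos: [498.1, -141.9, 13.7]
eef_rot: [[-1.0, -0.0, 0.0], [-0.0, 1.0, -0.0], [-0.0, -0.0, -1.0]]
force: [0.1, 0.5, 0.0]
gripper_width: 93.9
finger_force: 0.0
t: 13.28
tcp_pos: [498.1, -142.0, 13.6]
eef_rot: [[-1.0, -0.0, 0.0], [-0.0, 1.0, -0.0], [-0.0, -0.0, -1.0]]
force: [-0.3, -1.2, 0.9]
gripper_width: 53.8
finger_force: 30.0
t 13.28 tcp [ 498.1 -142.    13.6] yang 90.01 tilt [ 0. -0. -1.] j [ 0.21  0.75  0.03  2.03 -0.05  0.37  1.84] F [-0.3 -1.2  0.9] T [-0.15 -0.03  0.02] w 53.8 ff 30.0
```

```bash
python3 -m pendant '[[0.4,[0,0,0.01],0],[0.4,[0,0,0.02],0],[0.4,[0,0,0.03],0],[0.4,[0,0,0.03],0]]'; python3 -m pendant '[[0.4,[0.0063,0.0245,0],-0.115],[0.4,[0.0063,0.0245,0],-0.115],[0.4,[0.0063,0.0245,0],-0.115],[0.4,[0.0063,0.0245,0],-0.115],[0.4,[0.0063,0.0245,0],-0.115],[0.4,[0.0063,0.0245,0],-0.115],[0.4,[0.0063,0.0245,0],-0.115],[0.4,[0.0063,0.0245,0],-0.115],[0.4,[0.0063,0.0245,0],-0.115],[0.4,[0.0063,0.0245,0],-0.115]]'; python3 -m pendant '[[0.4,[0,0,0],0],[0.4,[0,0,0],0],[0.4,[0,0,-0.02],0],[0.4,[0,0,-0.02],0],[0.4,[0,0,-0.01],0],[0.4,[0,0,0],0],[0.4,[0,0,0],0]]'; python3 s.py;python3 m.py upper_plate_center 74 561 102 e
```

```text
t: 13.62
tcp_pos: [496.9, -141.5, 104.3]
eef_rot: [[-1.0, -0.0, -0.002], [-0.0, 1.0, 0.001], [0.002, 0.001, -1.0]]
force: [-0.3, -0.8, -1.3]
gripper_width: 53.9
finger_force: 30.0
t: 14.45
tcp_pos: [560.7, 104.9, 104.0]
eef_rot: [[-0.404, 0.915, -0.001], [0.915, 0.404, 0.001], [0.001, -0.0, -1.0]]
force: [1.1, -0.0, -1.7]
gripper_width: 53.8
finger_force: 30.0
t: 15.03
tcp_pos: [560.6, 102.0, 53.5]
eef_rot: [[-0.408, 0.913, -0.001], [0.913, 0.408, -0.0], [0.0, -0.001, -1.0]]
force: [-0.6, 0.7, -1.5]
gripper_width: 53.3
finger_force: 30.0
t 15.03 tcp [560.6 102.   53.5] yang 24.05 tilt [-0.001 -0.    -1.   ] j [-0.46  0.76  0.37  1.88 -0.46  0.59  0.63] F [-0.6  0.7 -1.5] T [-0.09  0.03  0.02] w 53.3 ff 30.0
top lm [(0.65, array([566. , 103.5,  69.7]))]
  reg 0.7 ctr [559.8 101.3] size [ 54.9 122.5] deg 112.34846
side lm [(0.61, array([562.2, 103.9,  69.5]))]
  reg 0.76 ctr [557.4  93.8] size [ 64.9 124.5] deg 115.109695
```

```bash
python3 -m pendant '[[0.4,[0.001,0.001,-0.01],0],[0.4,[0,0,-0.006],0],[0.4,[0,0,-0.003],0],[0.4,[0,0,0],0],[0.4,[0,0,0],0]]'|grep -E "tcp|force";python3 -m pendant '[[0.4,[0,0,-0.001],0],[0.4,[0,0,0],0],[0.4,[0,0,0],0]]'|grep -E "tcp|force";python3 -m pendant '[[0.4,[0,0,-0.001],0],[0.4,[0,0,0],0],[0.4,[0,0,0],0]]'|grep -E "tcp|force"
```

```text
tcp_pos: [563.5, 104.5, 41.8]
force: [-13.0, -0.4, 64.4]
finger_force: 62.9
tcp_pos: [563.5, 104.5, 41.7]
force: [-15.2, -0.6, 71.2]
finger_force: 66.8
tcp_pos: [563.6, 104.4, 41.7]
force: [-17.1, -1.0, 80.7]
finger_force: 70.7
```

The fingertips landed on the separator's 5 mm ledge. I'll back off and take the plate back to its rest, then re-grip it with only the fingertips.

```bash
python3 -m pendant '[[0.4,[0,0,0.01],0],[0.4,[0,0,0.01],0],[0.4,[0,0,0.02],0],[0.4,[0,0,0.03],0],[0.4,[0,0,0],0]]'|grep -E "tcp|force|width"; python3 -m pendant '[[0.4,[-0.0064,-0.0246,0],0.115],[0.4,[-0.0064,-0.0246,0],0.115],[0.4,[-0.0064,-0.0246,0],0.115],[0.4,[-0.0064,-0.0246,0],0.115],[0.4,[-0.0064,-0.0246,0],0.115],[0.4,[-0.0064,-0.0246,0],0.115],[0.4,[-0.0064,-0.0246,0],0.115],[0.4,[-0.0064,-0.0246,0],0.115],[0.4,[-0.0064,-0.0246,0],0.115],[0.4,[-0.0064,-0.0246,0],0.115]]'|grep -E "tcp|force|width"; python3 -m pendant '[[0.4,[0,0,0],0],[0.4,[0,0,0],0],[0.4,[0,0,0],0]]';python3 s.py; python3 m.py separator_center 42 561 102 f;python3 m.py upper_plate_center 124 498 -142 g
python3 - <<'E'
from h import *
a,b=[cv2.imread(f"pics/f{c}.png") for c in("top","side")]
u=proj("top",[545,150,40])[0].astype(int);v=proj("side",[520,-20,50])[0].astype(int)
f=lambda m,c:cv2.resize(m[max(c[1]-75,0):c[1]+75,max(c[0]-80,0):c[0]+80],(400,380))
cv2.imwrite("pics/ff.png",np.hstack([f(a,u),f(b,v)]))
E
```

```text
tcp_pos: [565.0, 104.3, 106.0]
force: [0.9, -0.6, -1.6]
gripper_width: 53.6
finger_force: 30.0
tcp_pos: [497.1, -142.6, 101.2]
force: [0.2, 0.6, -1.5]
gripper_width: 53.7
finger_force: 30.0
t: 17.75
tcp_pos: [497.8, -141.1, 101.6]
eef_rot: [[-1.0, 0.001, -0.001], [0.001, 1.0, 0.001], [0.001, 0.001, -1.0]]
force: [0.6, 0.8, -1.3]
gripper_width: 53.5
finger_force: 30.0
t 17.75 tcp [ 497.8 -141.1  101.6] yang 89.95 tilt [-0.001  0.001 -1.   ] j [ 0.19  0.59  0.04  1.98 -0.05  0.57  1.84] F [ 0.6  0.8 -1.3] T [0.06 0.   0.05] w 53.5 ff 30.0
top lm [(0.93, array([561.5, 103.7,  35.3])), (0.73, array([ 339.1, -289.9,    4.8])), (0.68, array([ 432.8, -457.7,   -0.8])), (0.6, array([328.5, -96.6,   3.4]))]
  reg 0.72 ctr [560.5 102.9] size [ 67.5 132. ] deg 113.69441
side lm [(0.93, array([330. , -98.6,   6.6])), (0.73, array([ 336.7, -291. ,    6.7])), (0.67, array([ 434.8, -455.6,    4.1])), (0.66, array([560.5, 100.8,  39.5]))]
  reg 0.63 ctr [557.1 101.6] size [ 81.6 132.3] deg 117.04143
top lm []
side lm [(0.86, array([ 495.5, -140.7,  117.6]))]
  reg 0.87 ctr [ 494.1 -150.8] size [123.6  62. ] deg 0.71323603
```

View pics/ff.png

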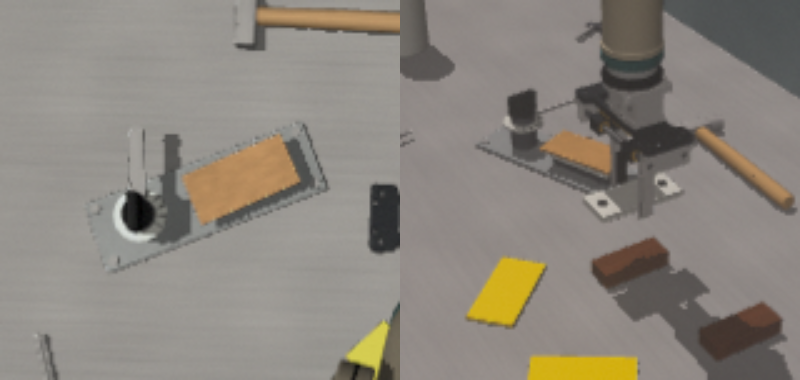

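The separator is still square (left crop centre (240,178)) and the plate is level in the grip. I'll set it on its rest.

```bash
python3 -m pendant '[[0.4,[0,0,-0.02],0],[0.4,[0,0,-0.03],0],[0.4,[0,0,-0.02],0],[0.4,[0,0,-0.01],0],[0.4,[0,0,-0.005],0],[0.4,[0,0,0],0],[0.4,[0,0,0],0]]'|grep -E "tcp|force";python3 -m pendant '[[0.4,[0,0,-0.0015],0],[0.4,[0,0,0],0],[0.4,[0,0,0],0]]'|grep -E "tcp|force";python3 -m pendant '[[0.4,[0,0,-0.001],0],[0.4,[0,0,0],0],[0.4,[0,0,0],0]]'|grep -E "tcp|force";python3 -m pendant '[[0.4,[0,0,-0.001],0],[0.4,[0,0,0],0],[0.4,[0,0,0],0]]'|grep -E "tcp|force"
```

```text
tcp_pos: [498.5, -142.1, 18.0]
force: [-0.2, -0.1, -1.7]
finger_force: 30.0
tcp_pos: [498.5, -142.0, 16.7]
force: [1.0, -0.4, -2.2]
finger_force: 30.0
tcp_pos: [498.1, -141.9, 15.1]
force: [0.5, -0.2, -1.8]
finger_force: 30.0
tcp_pos: [497.9, -141.8, 13.9]
force: [-0.6, -0.3, -1.6]
finger_force: 30.0
```

```bash
python3 -m pendant '[[0.4,[0,0,-0.001],0],[0.4,[0,0,0],0],[0.4,[0,0,0],0]]'|grep -E "tcp|force";python3 -m pendant '[[0.4,[0,0,-0.001],0],[0.4,[0,0,0],0],[0.4,[0,0,0],0]]'|grep -E "tcp|force"
```

```text
tcp_pos: [498.0, -141.9, 13.6]
force: [-2.2, 0.3, 5.2]
finger_force: 30.0
tcp_pos: [498.0, -141.9, 13.5]
force: [-2.9, 1.3, 16.1]
finger_force: 30.0
```

```bash
python3 -m pendant '[[0.7,[0,0,0],0],[0.8,[0,0,0],0],[0.8,[0,0,0],0],[0.8,[0,0,0.007],0],[0.8,[0,0,0.007],0],[0.8,[0,0,0],0],[0.8,[0,0,0],0]]'; python3 s.py
```

```text
t: 20.77
tcp_pos: [498.5, -142.0, 26.6]
eef_rot: [[-1.0, -0.0, 0.001], [-0.0, 1.0, -0.0], [-0.001, -0.0, -1.0]]
force: [-0.8, 0.4, 0.2]
gripper_width: 74.7
finger_force: 0.0
t 20.77 tcp [ 498.5 -142.    26.6] yang 90.01 tilt [ 0.001 -0.    -1.   ] j [ 0.2   0.72  0.03  2.02 -0.05  0.39  1.85] F [-0.8  0.4  0.2] T [ 0.07 -0.04  0.04] w 74.7 ff 0.0
```

```bash
python3 -m pendant '[[0.4,[0,0,0],0],[0.4,[0,0,0],0],[0.4,[0,0,0],0],[0.4,[0,0,0],0],[0.4,[0,0,0],0],[0.4,[0,0,0.005],0],[0.4,[0,0,0.01],0],[0.4,[0,0,0.015],0],[0.4,[0,0,0.02],0],[0.4,[0,0,0],0]]'; python3 s.py; python3 m.py upper_plate_center 82 498 -142 h
python3 - <<'E'
from h import *
b=cv2.imread("pics/hside.png");v=proj("side",[498,-142,75])[0].astype(int)
cv2.imwrite("pics/hh.png",cv2.resize(b[v[1]-40:v[1]+40,v[0]-50:v[0]+50],(600,480)))
E
```

```text
t: 21.6
tcp_pos: [500.2, -142.5, 79.3]
eef_rot: [[-1.0, 0.0, 0.006], [0.0, 1.0, -0.001], [-0.006, -0.001, -1.0]]
force: [1.5, -0.2, -1.4]
gripper_width: 53.4
finger_force: 30.0
t 21.6 tcp [ 500.2 -142.5   79.3] yang 90.0 tilt [ 0.006 -0.001 -1.   ] j [ 0.2   0.63  0.04  2.   -0.05  0.51  1.84] F [ 1.5 -0.2 -1.4] T [ 0.03 -0.02 -0.04] w 53.4 ff 30.0
top lm []
side lm [(0.66, array([ 496.7, -141.6,   81.4])), (0.26, array([559.3, 103. ,  32.1]))]
  reg 0.87 ctr [ 496.5 -144.3] size [ 69.  125.1] deg 179.54355
```

View pics/hh.png

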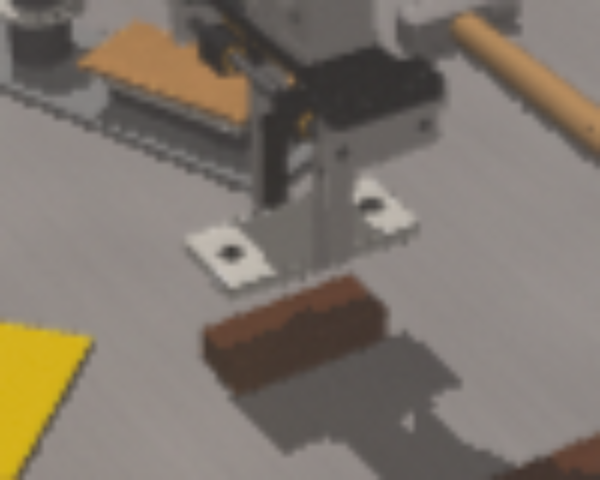

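The plate hangs level with the fingertips near its lower face (crop (325,265)). I'll carry it over.

```bash
python3 -m pendant '[[0.4,[0.0063,0.0245,0.01],-0.115],[0.4,[0.0063,0.0245,0.01],-0.115],[0.4,[0.0063,0.0245,0],-0.115],[0.4,[0.0063,0.0245,0],-0.115],[0.4,[0.0063,0.0245,0],-0.115],[0.4,[0.0063,0.0245,0],-0.115],[0.4,[0.0063,0.0245,0],-0.115],[0.4,[0.0063,0.0245,0],-0.115],[0.4,[0.0063,0.0245,0],-0.115],[0.4,[0.0063,0.0245,0],-0.115]]'|grep -E "tcp|force|width"; python3 -m pendant '[[0.4,[0,0,0],0],[0.4,[0,0,0],0],[0.4,[0,0,-0.02],0],[0.4,[0,0,-0.015],0],[0.4,[0,0,-0.01],0],[0.4,[0,0,0],0],[0.4,[0,0,0],0]]'|grep -E "tcp|force|width"; python3 s.py;python3 m.py upper_plate_center 60 561 102 i
```

```text
tcp_pos: [560.5, 104.4, 95.0]
force: [-0.7, -0.6, -0.9]
gripper_width: 53.6
finger_force: 30.0
tcp_pos: [560.5, 101.9, 50.6]
force: [0.9, -0.5, -1.4]
gripper_width: 53.5
finger_force: 30.0
t 23.32 tcp [560.5 101.9  50.6] yang 24.05 tilt [-0.002 -0.001 -1.   ] j [-0.47  0.77  0.39  1.88 -0.48  0.59  0.65] F [ 0.9 -0.5 -1.4] T [-0.08  0.01 -0.  ] w 53.5 ff 30.0
top lm [(0.79, array([563.3, 106.3,  53.2]))]
  reg 0.56 ctr [560.3 100.4] size [ 54.6 117.3] deg 111.31517
side lm [(0.68, array([558. , 103.2,  54.7]))]
  reg 0.79 ctr [558.9  92.3] size [ 64.7 123.9] deg 111.861206
  reg 0.17 ctr [499.6 108.8] size [145.4 356. ] deg 95.604454
```

```bash
python3 -m pendant '[[0.4,[0.001,0.001,-0.002],0],[0.4,[0,0,-0.002],0],[0.4,[0,0,0],0],[0.4,[0,0,0],0]]'|grep -E "tcp|force";python3 -m pendant '[[0.4,[0,0,-0.001],0],[0.4,[0,0,0],0],[0.4,[0,0,0],0]]'|grep -E "tcp|force";python3 -m pendant '[[0.4,[0,0,-0.001],0],[0.4,[0,0,0],0],[0.4,[0,0,0],0]]'|grep -E "tcp|force"
```

```text
tcp_pos: [561.8, 104.2, 46.8]
force: [0.2, 0.7, -1.9]
finger_force: 30.0
tcp_pos: [561.9, 104.1, 45.9]
force: [0.4, 0.7, -2.4]
finger_force: 30.0
tcp_pos: [561.9, 104.1, 44.9]
force: [0.5, -0.7, -0.8]
finger_force: 30.0
```

```bash
python3 -m pendant '[[0.4,[0,0,-0.0007],0],[0.4,[0,0,0],0],[0.4,[0,0,0],0]]'|grep -E "tcp|force"
```

```text
tcp_pos: [561.9, 104.2, 44.2]
force: [-0.0, -0.3, -0.9]
finger_force: 30.0
```

```bash
python3 -m pendant '[[0.4,[0,0,-0.0006],0],[0.4,[0,0,0],0],[0.4,[0,0,0],0]]'|grep -E "tcp|force"; python3 s.py
```

```text
tcp_pos: [562.0, 104.2, 43.8]
force: [-0.3, 0.1, 0.2]
finger_force: 30.0
t 24.95 tcp [562.  104.2  43.8] yang 24.12 tilt [ 0.  0. -1.] j [-0.47  0.78  0.38  1.88 -0.49  0.58  0.65] F [-0.3  0.1  0.2] T [-0.06  0.09 -0.02] w 53.5 ff 30.0
```

```bash
python3 -m pendant '[[0.4,[0,0,-0.0004],0],[0.4,[0,0,0],0],[0.62,[0,0,0],0],[0.7,[0,0,0],0],[0.8,[0,0,0],0],[0.8,[0,0,0],0],[0.8,[0,0,0],0],[0.8,[0,0,0],0]]'; python3 -m pendant '[[0.8,[0,0,0.01],0],[0.8,[0,0,0.03],0],[0.8,[0,0,0.03],0],[0.8,[0,0,0.03],0],[0.8,[-0.01,0.01,0.03],0.1],[0.8,[-0.02,0.03,0.02],0.12],[0.8,[-0.02,0.03,0],0.12]]'; python3 m.py upper_plate_center 52 561 102 j; python3 m.py knob_grip 98 510 218 k
```

```text
t: 25.62
tcp_pos: [562.0, 104.2, 43.2]
eef_rot: [[-0.409, 0.913, -0.0], [0.913, 0.409, -0.0], [0.0, -0.0, -1.0]]
force: [0.2, 0.1, 0.5]
gripper_width: 74.9
finger_force: 0.0
t: 26.2
tcp_pos: [515.1, 173.7, 198.4]
eef_rot: [[-0.691, 0.723, 0.009], [0.723, 0.691, 0.002], [-0.005, 0.008, -1.0]]
force: [-0.4, 1.7, -0.2]
gripper_width: 75.2
finger_force: 0.0
top lm [(0.67, array([565.9, 105.6,  46.5]))]
  reg 0.8 ctr [560.8 104.1] size [ 55.3 122.7] deg 113.678795
side lm [(0.85, array([563.1, 105.7,  47.6]))]
  reg 0.6 ctr [558.   97.1] size [ 73.1 132.9] deg 112.460365
top lm []
side lm [(0.52, array([508.1, 214.6,  88.9]))]
  reg 0.57 ctr [522.7 182.8] size [124.6  85.8] deg 10.129122
```

Run:
```python
from h import *
im=cv2.imread("pics/ctop.png");g=im.max(2)
u=proj("top",[510,218,98])[0];print(u)
x0,y0=(u-20).astype(int);s=g[y0:y0+40,x0:x0+40]
m=(s<45).astype(np.uint8);n,l,st,c=cv2.connectedComponentsWithStats(m)
for i in range(1,n):
    if st[i,4]>8:
        px=np.argwhere(l==i)[:,::-1]+[x0,y0];P=onz("top",px,98)[:,:2]
        print(st[i,4],P.mean(0).round(1),cv2.minAreaRect(P.astype(np.float32)))
        for row in (l==i).astype(int)[st[i,1]:st[i,1]+st[i,3],st[i,0]:st[i,0]+st[i,2]]: print(''.join(map(str,row)))
print(g[y0+5:y0+36,x0+5:x0+36])
cv2.imwrite("pics/kk.png",np.hstack([cv2.resize(im[y0-5:y0+45,x0-5:x0+45],(400,400),interpolation=cv2.INTER_NEAREST)]))
```

```text
[159.35849168 195.97961783]
134 [511.9 214.4] ((513.03955078125, 214.8380126953125), (40.9791259765625, 32.09285354614258), 2.820754289627075)
001111000000
001111110000
001111111000
001111111100
010111111110
011111111111
011111111111
111111111111
110111111111
110111111111
011111111111
011111111111
001111111110
001111111100
000111110000
[[151 152 152 152 152 153 152 151 151 154 154 154 154 142 165 165 163 163
  160 162 135 155 157 157 154 148 147 127  76  87  84]
 [152 152 151 151 153 152 153 152 152 153 154 154 152 137 165 165 165 161
  162 163 135 155 148 151 145 112  96  82  83  83  82]
 [155 153 153 154 153 154 154 154 155 154 154 154 152 114 165 163 164 163
  162 165 130 153 129 138 150 138  82  82  81  82  83]
 [155 153 154 154 155 155 155 154 155 154 154 155 155 125 156 164 164 162
  163 165 126 175 158 153 149 139  99  84  83  83  83]
 [153 155 154 156 156 154 156 155 155 155 154 154 156 153 119 163 166 161
  162 164 130 151 154 153 150 149 133  83  83  83  84]
 [155 156 155 154 156 159 155 157 158 157 157 159 154 165 133 163 164 162
  162 161 128 153 152 151 151 149 133  82  
[... 2537 characters left out ...]
  221 221 220 218 198 174 117  81  83  83  82  83  83]
 [154 154 156 153 154 153 151 152 152 152 155 154 164 187 204 206 209 215
  210 203 203 175 122  83  84  83  83  81  83  82  81]
 [159 154 152 153 154 153 151 151 152 153 153 153 154 153 162 167 175 183
  175 162 160 124 117 117 116 105  84  82  96 113 101]
 [153 149 154 153 153 153 154 153 152 154 154 154 152 152 152 150 152 151
  152 152 150 152 152 151 151 139 114 114 129 150 137]
 [158 153 152 153 153 154 155 151 154 153 153 152 152 152 152 150 152 150
  150 150 151 153 153 152 149 150 149 150 149 140 129]
 [157 149 151 153 154 154 153 153 154 153 151 153 153 154 153 154 152 150
  150 150 152 152 153 151 150 150 147 139 129 120 121]]
```

View pics/kk.png

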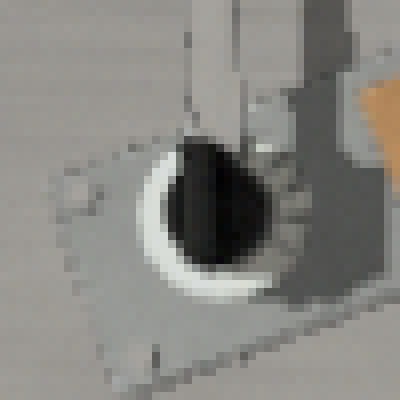

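```bash
python3 - <<'E'
from h import *
print(onz("top",[[158.7,194.8]],98), onz("top",[[150.6,196]],52)+[0,-32,0], onz("top",[[162,207.4]],52)+[32,0,0])
s=proj("top",[[510,218,98],[510,232,98],[510,218,98],[510,250,52],[510,218,52]]);print(s)
E
python3 s.py
```

```text
[[513.36760901 220.09812218  98.        ]] [[514.21815082 222.11427858  52.        ]] [[513.0366451  217.89899325  52.        ]]
[[159.35849168 195.97961783]
 [154.57156276 195.8442008 ]
 [159.35849168 195.97961783]
 [151.87993962 197.43922852]
 [162.44220339 197.74032954]]
t 26.8 tcp [512.2 173.3 193. ] yang 43.51 tilt [-0.    -0.001 -1.   ] j [-0.67  0.52  0.43  1.85 -0.28  0.84  0.67] F [-0.3  0.2 -0.2] T [-0.06  0.02 -0.  ] w 75.3 ff 0.0
```

```bash
python3 -m pendant '[[0.6,[0,0.01,0],0.115],[0.6,[0,0.01,0],0.115],[0.6,[0,0.01,0],0.115],[0.6,[0,0.01,0],0.115],[0.6,[0,0.006,0],0.115],[0.6,[0,0,-0.02],0.115],[0.6,[0,0,-0.02],0.115],[0.6,[0,0,-0.02],0.112],[0.6,[0,0,0],0],[0.6,[0,0,0],0]]'|grep -E "tcp|force"; python3 -m pendant '[[0.6,[0,0,-0.02],0],[0.6,[0,0,-0.02],0],[0.6,[0,0,-0.014],0],[0.6,[0,0,-0.005],0],[0.6,[0,0,0],0],[0.6,[0,0,0],0]]'|grep -E "tcp|force"; python3 s.py
```

```text
tcp_pos: [511.6, 219.3, 132.6]
force: [0.1, 0.8, 0.2]
finger_force: 0.0
tcp_pos: [512.8, 220.4, 75.3]
force: [-0.5, 0.1, -0.0]
finger_force: 0.0
t 28.13 tcp [512.8 220.4  75.3] yang 96.07 tilt [ 0.001  0.    -1.   ] j [-0.54  0.68  0.13  1.9  -0.15  0.57  1.36] F [-0.5  0.1 -0. ] T [0.04 0.01 0.02] w 56.2 ff 0.0
```

Close on the bar and check.

```bash
python3 -m pendant '[[0.1,[0,0,0],0],[0.1,[0,0,0],0],[0.1,[0,0,0],0],[0.1,[0,0,0],0],[0.1,[0,0,0],0],[0.1,[0,0,0],0],[0.1,[0,0,0],0],[0.1,[0,0,0],0]]'|grep -E "tcp|force"; python3 s.py
```

```text
tcp_pos: [511.9, 220.9, 74.4]
force: [-0.7, 1.8, 0.8]
finger_force: 30.0
t 28.8 tcp [511.9 220.9  74.4] yang 96.11 tilt [-0.     0.001 -1.   ] j [-0.54  0.68  0.12  1.9  -0.15  0.57  1.36] F [-0.7  1.8  0.8] T [ 0.45  0.05 -0.26] w 13.8 ff 30.0
```

```bash
for i in 1; do python3 -m pendant '[[0.1,[0,0,0],-0.05],[0.1,[0,0,0],-0.05],[0.1,[0,0,0],-0.05],[0.1,[0,0,0],-0.05],[0.1,[0,0,0],0],[0.1,[0,0,0],0]]' >/dev/null; python3 s.py; python3 -m pendant '[[0.1,[0,0,0],-0.055],[0.1,[0,0,0],-0.055],[0.1,[0,0,0],-0.055],[0.1,[0,0,0],-0.055],[0.1,[0,0,0],0],[0.1,[0,0,0],0]]' >/dev/null; python3 s.py; done
```

```text
t 29.3 tcp [511.9 221.3  74.4] yang 84.84 tilt [ 0.     0.001 -1.   ] j [-0.57  0.69  0.18  1.9  -0.21  0.58  1.22] F [-0.2  2.5  0.6] T [0.71 0.13 0.15] w 14.0 ff 30.0
t 29.8 tcp [512.1 221.8  74.4] yang 72.28 tilt [ 0.001  0.002 -1.   ] j [-0.61  0.69  0.24  1.9  -0.28  0.58  1.07] F [-1.2  4.7 -0.2] T [ 1.18 -0.04  0.12] w 13.7 ff 29.9
```

```bash
python3 -m pendant '[[0.1,[0,0.001,0],-0.05],[0.1,[0,0.0005,0],-0.05],[0.1,[0,0,0],-0.05],[0.1,[0,0,0],-0.05],[0.1,[0,0,0],0],[0.1,[0,0,0],0]]' >/dev/null; python3 s.py; python3 -m pendant '[[0.1,[0,0,0],-0.055],[0.1,[0,0,0],-0.055],[0.1,[0,0,0],-0.055],[0.1,[0,0,0],-0.055],[0.1,[0,0,0],0],[0.1,[0,0,0],0]]' >/dev/null; python3 s.py
```

```text
t 30.3 tcp [512.2 222.2  74.4] yang 60.82 tilt [ 0.001  0.001 -1.   ] j [-0.65  0.7   0.3   1.9  -0.34  0.59  0.93] F [1.  5.  0.6] T [ 0.92 -0.15  0.19] w 13.7 ff 30.0
t 30.8 tcp [512.5 222.6  74.4] yang 48.21 tilt [ 0.001  0.001 -1.   ] j [-0.69  0.71  0.36  1.9  -0.41  0.6   0.78] F [ 1.1  5.3 -1. ] T [ 1.15 -0.26  0.09] w 13.6 ff 30.0
```

```bash
python3 -m pendant '[[0.1,[0,0,0],-0.05],[0.1,[0,0,0],-0.05],[0.1,[0,0,0],-0.05],[0.1,[0,0,0],-0.05],[0.1,[0,0,0],0],[0.1,[0,0,0],0]]' >/dev/null; python3 s.py; python3 -m pendant '[[0.1,[0,0,0],-0.05],[0.1,[0,0,0],-0.05],[0.1,[0,0,0],-0.05],[0.1,[0,0,0],-0.03],[0.1,[0,0,0],0],[0.1,[0,0,0],0]]' >/dev/null; python3 s.py
python3 - <<'E'
from h import *
save("top","z_top");save("side","z_side")
for c in("top","side"):
  for n in("knob_tip","knob_grip","upper_plate_center"): print(c,n,[(round(d["p"],2),w(c,d["position"]).round(1)) for d in r.landmark_of(n,c)])
a,b=[cv2.imread(f"pics/z_{c}.png") for c in("top","side")]
u=proj("top",[545,150,40])[0].astype(int);v=proj("side",[545,150,60])[0].astype(int)
f=lambda m,c:cv2.resize(m[max(c[1]-45,0):c[1]+45,max(c[0]-50,0):c[0]+50],(400,380))
cv2.imwrite("pics/zz.png",np.hstack([f(a,u),f(b,v)]))
E
```

```text
t 31.3 tcp [512.9 222.9  74.4] yang 36.78 tilt [ 0.002  0.001 -1.   ] j [-0.72  0.72  0.41  1.9  -0.47  0.62  0.63] F [ 2.9  5.4 -1.6] T [ 1.19 -0.43  0.2 ] w 13.8 ff 30.0
t 31.8 tcp [513.3 223.1  74.4] yang 26.44 tilt [ 0.002  0.002 -1.   ] j [-0.75  0.73  0.46  1.9  -0.53  0.63  0.5 ] F [ 3.4  7.2 -3.2] T [ 1.36 -0.56  0.06] w 13.5 ff 29.9
top knob_tip [(0.51, array([565.7, 129.4,  60. ]))]
top knob_grip [(0.74, array([512.1, 217.8,  87.5]))]
top upper_plate_center [(0.82, array([566.2, 105.7,  46.4])), (0.57, array([564.8,  99.1,  -1.6]))]
side knob_tip [(0.46, array([555.4, 126.1,  58.8]))]
side knob_grip [(0.74, array([509.6, 218.7,  91.3]))]
side upper_plate_center [(0.8, array([562.1, 103.9,  47.9])), (0.31, array([ 5.602e+02,  1.008e+02, -2.000e-01]))]
```

View pics/zz.png

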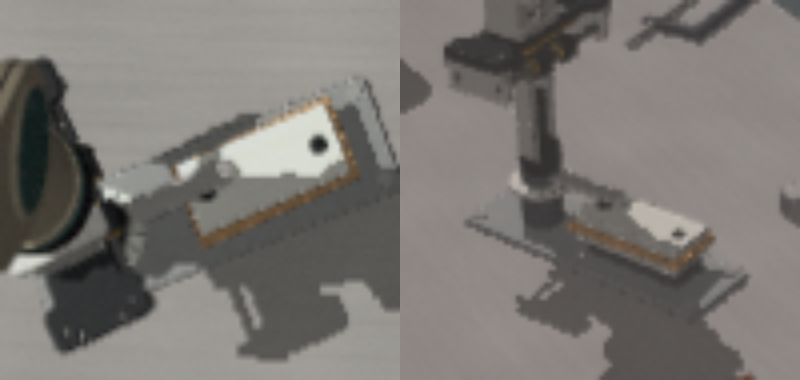

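The arm lies nearly along the stack: its tip is at left crop (228,168), and the separator rim shows evenly round the plate. It needs about 2° more.

```bash
python3 -m pendant '[[0.1,[0,0,0],-0.02],[0.1,[0,0,0],-0.02],[0.1,[0,0,0],0],[0.1,[0,0,0],0],[0.1,[0,0,0],0],[0.1,[0,0,0],0],[0.1,[0,0,0],0],[0.1,[0,0,0],0],[0.1,[0,0,0],0]]'>/dev/null; python3 s.py
python3 - <<'E'
from h import *
for i in range(2):
  for c in("top","side"):
    r.grab_frame(c)
    print(c,[(round(d["p"],2),w(c,d["position"]).round(1)) for d in r.landmark_of("knob_tip",c)])
E
```

```text
t 32.95 tcp [513.3 223.2  74.4] yang 24.16 tilt [ 0.002  0.002 -1.   ] j [-0.76  0.73  0.47  1.9  -0.54  0.64  0.48] F [ 3.2  6.3 -3. ] T [ 1.34 -0.62  0.16] w 14.2 ff 30.0
top [(0.55, array([558.7, 129. ,  57.1]))]
side [(0.54, array([553.2, 128.4,  56. ]))]
top [(0.5, array([559. , 127.5,  57.3]))]
side [(0.49, array([556.2, 126.1,  59.4]))]
```

```bash
python3 -c "
from cell import r
print(r.hand_in())"
```

```text
the job is handed in; nothing more can be done
None
```

I handed the job in at about 33 s: the separator and second plate lie square on the lower plate, and the gripper is holding the knob at about 72°, the third stop. I counted the clicks by turn angle, not by torque. On the first try at laying the second plate, the fingertips pressed on the separator's rim with up to about 81 N at the wrist. I set the plate back on its rest, re-gripped it higher and laid it without trouble, and the separator had not moved. The hand-in gave no verdict.

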